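# Let the spent battery into the battery bin and ease its lid shut

## Robot

A 6-joint arm with a two-finger parallel gripper is mounted at the origin on the work surface. World frame = base frame: x ahead of the robot, y to its left, z up, the work surface at z = 0. Lengths are in m, angles in rad, forces in N, time in s.
With the tool pointing down it reaches from about 0.35 to 0.85 m from the base axis. Payload 8.1 kg.
Tool frame: the origin (TCP) lies midway between the tips of the shut fingers; the grasp point (between the pads) lies robot.grip_depth behind it (robot.grip_depth is the distance from the TCP to the grasp point, in m); z points along the fingers, y is the line along which they close (so a half turn about z gives the same grasp; the last joint's range is limited). The gripper opens to 93 mm and grips with 3 to 60 N. Pads are 15 mm wide; open, the fingers measure 128 mm over their backs; the gripper's body (75 mm by 188 mm) begins 65 mm behind the grasp point.
Start: joints at [-1.258, 0.13, 1.488, -0, 1.523, -0.085], TCP at [0.232, -0.553, 0.219] pointing down, gripper open.
Joint ranges: [-2.96, 2.96], [-0.89, 2.26], [0.02, 2.5], [-1.34, 4.48], [0, 2.73], [-2.66, 2.66]. Speed limits (rad/s): [2.39, 2.39, 2.79, 3.14, 3.14, 3.14].

## Interface

Orientations are given as a rotation vector (axis times angle).
In Python, from plant import robot gives the robot as it stands.
- The arm moves only by the tool carry_out, never from a script. Its argument "rows" is a list of rows, each a list of 6 numbers: the shift along the tool's x, y, z in m, then the turn, a rotation vector about the tool's x, y, z in degrees. A call has 1 to 12 rows; each row is the pose to reach, as a shift and turn from the pose commanded when the call began, along the tool's axes at that moment; what a row does not reach only later rows make up. A row lasts 1/8 s, in which the tool goes at most 62.5 mm and 10.7 degrees, less where a joint would pass 70% of its speed; a pose out of reach is approached as far as the arm can. A call with a gripper value outside its range is refused whole. "jaw" is the closure in counts, from 0 (fully open) to 255 (shut), set as the call begins (left out, the last holds). The fingers move at their own pace and stop on an object; "force" is the grip in N (left out, the last holds). Time passes only in rows, so rows that repeat a pose let the fingers close. It gives the time, the measured TCP pose, the force, the opening and the grip force at its end, in the units of the state.
- robot.read_state(): the state, without advancing time (a new reading comes with each control period).
- robot.read_camera(name): name is "side" or "top" or "wrist"; returns the picture (400x640x3 uint8, red, green, blue); there is no depth.
- robot.camera_model(name): a dict with "fx", "fy", "cx", "cy" (pixels), "R" (3x3) and "t" (3): a world point X has camera coordinates R X + t; the wrist camera has in their place "mount" (4x4, takes a point from camera to tool coordinates, whose origin is the TCP and whose axes are the flange's). Camera axes: x right, y down, z forward; pixel columns grow to the right and rows downward; lengths in m; the calibration is good to about 2 mm. A picture is of the moment at which its call begins: read the wrist's pose just before it. camera_model takes no time and is no camera call.
- robot.close_job(): hands the job in; it is judged then, once.
Trained networks look in the newest picture that a camera, given by its name, has taken for a name from the list of things; names that differ only in an ending like _2 or _b are one class to them, and where a whole thing is asked for, a point or a joint stands for the part that bears it (a point fixed in the world has none). Each returns a list of dicts, best first, with "conf" (0 to 1); they miss things now and then, are a little off and sometimes report something else, mostly with a low value. They report only what shows in the picture. A call takes as long as a camera call. They do not tell look-alikes from the thing itself.
- robot.outline_of(camera, target): "pixels" (400x640 bool, what is visible of it) and "pixel" ([column, row] in pixels, amid what is visible of it).
The state is a dict: "t": time; "q": joint angles; "dq": joint speeds; "joint_torque": joint torques, N m; "tool_pos": TCP position; "orientation": TCP orientation; "force": force on the tool from outside, world axes, zero at the start; "wrist_torque": the same for the moment, N m; "opening": finger opening in m; "gripper_force": force on a finger pad.
Only numpy, scipy, OpenCV 4.12 (cv2) and the standard library are available. Lean on these libraries where they do the work, as an engineer would, in place of code of your own. Each camera call takes 0.05 s, during which the arm holds its last target. There are 200 camera calls.

## Task

On the desk a spent battery waits in the side chute of the battery bin, held back by the closed lid. With a fingertip press the bin's lever all the way down so the lid lifts wide open, hold it there until the battery has rolled in, then ease the lever back up slowly, staying on it until the lid is shut, so that the lid never slams. Work only the lever: do not touch the lid or the battery, and leave the other things on the desk where they stand.

Things in the scene. Friction and masses are not known exactly. Their poses are not given: they have to be found in the camera images.
- bin: Battery bin fixed to the desk: wooden box 150 x 130 x 100 mm (x, y, z), walls 6 mm, 138 mm high with its lid shut. Origin: centre of its underside; z up, -x its front (the lever sticks out there; all else lies behind x = -80 mm), +y the side with the steel chute, which slopes down at 15 degrees from y = 127 mm (rim 140 mm above the desk) to the box's rim.
- paddle (a point): Centre of the top of the lever's paddle, a flat plate with a black rubber pad, 36 mm (x) x 50 mm (y), 6 mm thick. At rest at x = -160, y = -78, z = 101 mm in the bin's frame, 85 mm in front of the box; the point moves with the lever. Pressed straight down it sinks 49 mm to the stop (z about 52 mm), drifting less than 10 mm forward or back.
- lever (a joint): Angle of the lever, rad: 0 at rest (paddle up, lid shut), 0.34 at its stop (paddle fully down). It turns about a level axis along the bin's y at x = -15, z = 75 mm in the bin's frame, 145 mm from the paddle. Pressing takes about 4 to 9 N at the paddle; let go, it springs up at once and the lid slams. Keep its return well below 0.61 rad/s (paddle rising at 89 mm/s), which counts as a slam.
- lid: The lid: dark steel cap 158 x 138 x 34 mm over the box, not to be touched. Origin on its hinge axis along the box's rear top edge (x = 79, z = 104 mm in the bin's frame). Shut its z is vertical; it tilts to 1.0 rad wide open, its front edge rising and swinging back, away from the paddle. A rod makes it follow at 2.94 times the lever's angle. Falling faster than 1.8 rad/s is a slam.
- cell_center (a point): Centre of the spent battery, a loose grey cylinder with a brass band, 26 mm diameter, 50 mm long, about 66 g, lying along the bin's x in the chute against the lid's skirt (at x = -30, y = 82, z = 120 mm in the bin's frame). It rolls into the box by itself when the lid is more than about half open. Not to be touched.
- fresh_cell: Bystander: a like battery, standing upright on the desk, 26 mm diameter, 50 mm high; origin at the centre of its underside.
- mug: Bystander: white mug, 76 mm across, 90 mm high, handle at its +y; origin at the centre of its underside.
- ink_jar: Bystander: ink jar, 52 mm across, 55 mm high; origin at the centre of its underside.
- globe: Bystander: small desk globe, 116 mm across, 161 mm high; origin at the centre of its underside.
- cell: The spent battery as a body; its origin is a point on its side, which turns as it rolls, so use its centre instead.
Not all that is in view belongs to the job. Leave any green or red look-alike of the cell alone.

How it is judged:
On the way, in this order (a step that is already met when the one before it is completed fails the run):
1. the lever is held fully down, the lid wide open (at least 0.9 rad) and the spent battery is in the box (angle between lid's own z axis and vertical above 0.9 rad and z of cell_center in the frame of bin between 0 and 0.075 m and x of cell_center in the frame of bin between -0.075 and 0.075 m and y of cell_center in the frame of bin between -0.065 and 0.065 m), for 0.3 s.
2. the lid is shut again (angle between lid's own z axis and vertical below 0.05 rad), for 0.2 s.
At the end, for the whole second after the job is handed in: The lid is shut (under 0.05 rad), the lever is back up (under 0.02 rad), and the spent battery lies at rest inside the box (angle between lid's own z axis and vertical below 0.05 rad and value of joint lever below 0.02 rad and linear speed of cell below 0.03 m/s and z of cell_center in the frame of bin between 0 and 0.075 m and x of cell_center in the frame of bin between -0.075 and 0.075 m and y of cell_center in the frame of bin between -0.065 and 0.065 m); the robot touches nothing.
It fails at once if the lid slams (falls faster than 1.8 rad/s: the lever returns faster than 0.61 rad/s) (velocity of joint lever below -0.612 rad/s).
It fails at once if the robot touches the lid (contact force between any of the fingers, the arm and lid above 1 N).
It fails at once if the robot touches the spent battery (contact force between any of the fingers, the arm and cell above 0.5 N).
It fails at once if the spent battery is lifted out of the chute (z of cell_center in the frame of bin above 0.16 m).
It fails at once if another thing on the desk is moved by more than 15 mm or tipped (distance of any of fresh_cell, mug, ink_jar, globe from where it was at the start of the episode above 0.015 m or angle between any of fresh_cell, mug, ink_jar, globe's own z axis and vertical above 0.3 rad).
It also fails if it takes over 40 s, if anything falls off the work surface, if the arm or the gripper's body presses on something with over 40 N, if the wrist force passes 120 N, or if a joint passes its speed limit or range.

## Working session

There is one attempt and no reset: what is moved stays moved. The work goes in short steps, Python scripts to look and compute and a tool call to move; the robot and the scene stay as the last step left them, time stands still between calls to the robot, and variables do not carry over. Pictures are saved under pics/ and viewed, at most 10 in all, crops included, and the job is handed in when it is done.

Besides the shell and the picture viewer there is one more tool, called after "Emit:" as name(argument=value, ...) on one line, values as JSON. carry_out: Moves the arm, as the interface text tells. Its arguments: {"type":"object","properties":{"rows":{"type":"array"},"jaw":{"type":"number"},"force":{"type":"number"}},"required":["rows"]}

```bash
mkdir -p pics; python3 - <<'E'
from plant import robot
import cv2, numpy as np
for c in ["top","side"]:
    im=robot.read_camera(c); cv2.imwrite(f"pics/{c}0.png",im[:,:,::-1])
    for n in ["bin","paddle","lid","cell_center","fresh_cell","mug","ink_jar","globe"]:
        for d in robot.outline_of(c,n)[:2]:
            ys,xs=np.where(d["pixels"]); 
            print(c,n,round(d["conf"],2),np.round(d["pixel"]),xs.min(),xs.max(),ys.min(),ys.max())
    m=robot.camera_model(c); print({k:np.round(v,3).tolist() for k,v in m.items()})
print(robot.read_state(), robot.grip_depth)
E
```

```text
top bin 0.62 [309. 179.] 262 345 141 234
top paddle 0.97 [337. 227.] 328 345 158 234
top lid 0.95 [309. 171.] 283 338 140 199
top cell_center 0.73 [253. 212.] 247 260 204 220
top cell_center 0.59 [295. 227.] 287 303 221 236
top fresh_cell 0.59 [231. 196.] 223 235 191 201
top mug 0.88 [398. 248.] 379 412 229 262
top ink_jar 0.65 [254. 242.] 242 261 237 254
top ink_jar 0.22 [336. 226.] 328 345 191 234
top globe 0.71 [387. 192.] 368 407 173 212
top globe 0.61 [280. 179.] 274 283 171 189
{'fx': 364.169, 'fy': 364.169, 'cx': 320.409, 'cy': 195.305, 'R': [[0.02, -1.0, 0.012], [-0.986, -0.021, -0.164], [0.164, -0.009, -0.986]], 't': [0.017, 0.553, 1.031]}
side bin 0.98 [282. 215.] 229 375 161 271
side paddle 0.6 [358. 212.] 329 375 200 220
side lid 0.89 [283. 185.] 234 331 161 223
side cell_center 0.87 [320. 272.] 309 333 263 276
side cell_center 0.85 [216. 251.] 206 229 242 263
side fresh_cell 0.78 [215. 291.] 207 223 278 305
side mug 0.75 [428. 207.] 408 445 184 233
side ink_jar 0.92 [293. 309.] 281 309 290 329
side globe 0.63 [368. 172.] 345 390 144 213
{'fx': 504.005, 'fy': 504.005, 'cx': 310.017, 'cy': 207.131, 'R': [[-0.715, -0.699, -0.004], [-0.386, 0.399, -0.832], [0.582, -0.594, -0.555]], 't': [0.423, 0.272, 0.833]}
{'t': 0.9, 'q': array([-1.25841957e+00,  1.30363710e-01,  1.48818215e+00,  9.00476091e-06,
        1.52298917e+00, -8.54094270e-02]), 'dq': array([-6.94138233e-04, -2.90033342e-06,  1.34783568e-04,  4.89607850e-04,
        1.59108359e-04,  1.47894603e-04]), 'joint_torque': array([-4.33262471e-05, -5.59749770e+01, -4.92069304e+01,  7.67638511e-02,
        2.27772963e-02,  5.43919299e-06]), 'tool_pos': array([ 0.23245186, -0.55316434,  0.21866673]), 'orientation': array([3.07960394e+00, 6.20717825e-01, 2.42875101e-05]), 'force': array([0.9995741 , 0.15183658, 0.19017759]), 'wrist_torque': array([ 0.03325753, -0.03175614, -0.03243594]), 'gripper_force': 0.0, 'opening': 0.09319824047102707} 0.0188
```

```bash
python3 - <<'E'
import cv2
a=cv2.imread("pics/top0.png")[110:290,200:440]; cv2.imwrite("pics/top0c.png",cv2.resize(a,None,fx=3.3,fy=3.3,interpolation=2))
a=cv2.imread("pics/side0.png")[130:340,190:460]; cv2.imwrite("pics/side0c.png",cv2.resize(a,None,fx=2.8,fy=2.8,interpolation=2))
E
```

```text
(no output)
```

View pics/top0c.png

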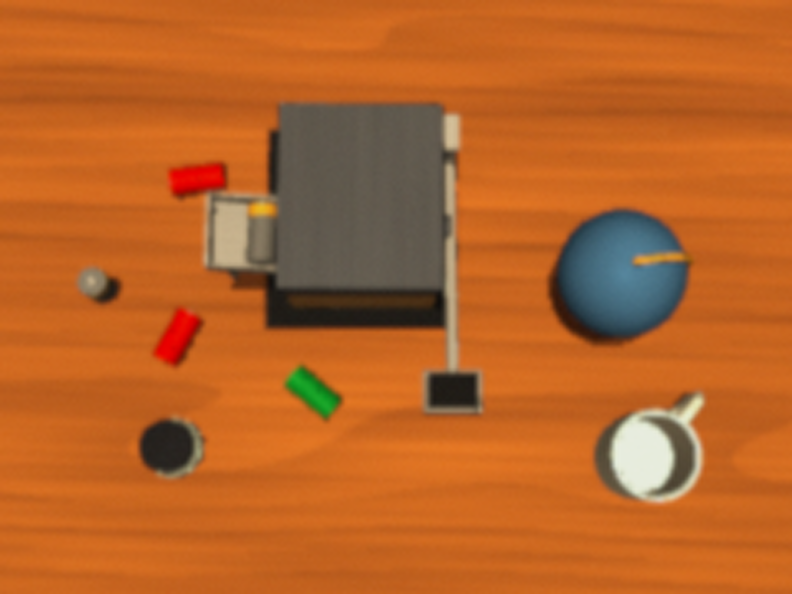

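View pics/side0c.png

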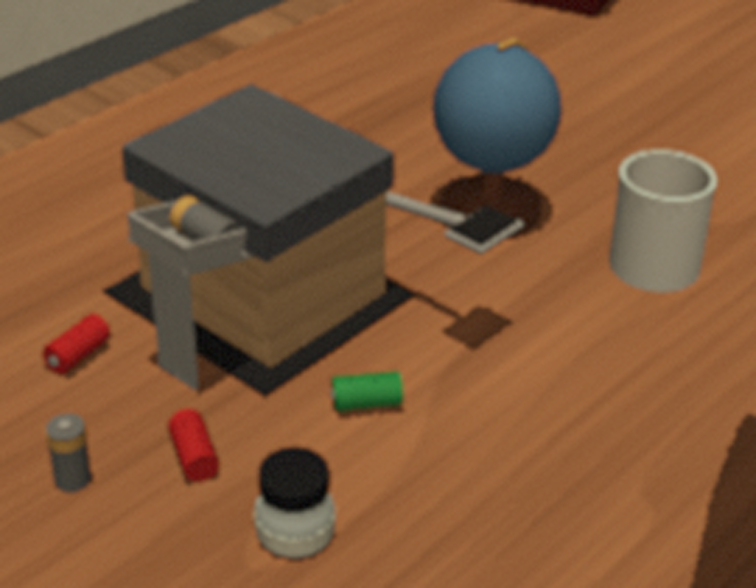

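The top view shows the paddle at about (337, 228) px, with the bin square to the world and its front towards the robot. The globe and mug are to its right. In the side view the paddle is at about (363, 211). Next I'll triangulate.

```bash
cat > h.py <<'E'
import numpy as np
from plant import robot
from scipy.spatial.transform import Rotation as Ro
def ray(c,p):
    m=robot.camera_model(c);R=np.array(m["R"]);t=np.array(m["t"])
    d=R.T@np.array([(p[0]-m["cx"])/m["fx"],(p[1]-m["cy"])/m["fy"],1]);return -R.T@t,d
def at_z(c,p,z):
    o,d=ray(c,p);return o+d*(z-o[2])/d[2]
def tri(a,b):
    A=[];B=[]
    for o,d in(a,b):
        d=d/np.linalg.norm(d);P=np.eye(3)-np.outer(d,d);A.append(P);B.append(P@o)
    return np.linalg.lstsq(np.vstack(A),np.hstack(B),rcond=None)[0]
E
python3 - <<'E'
from h import *
np.set_printoptions(precision=4,suppress=True)
T=lambda x,y:(200+(x-1.15)/3.3,110+(y-1.15)/3.3)   # crop->full, half-pixel shift
S=lambda x,y:(190+(x-.9)/2.8,130+(y-.9)/2.8)
pt,ps=T(453,391),S(485,228)
print("paddle",at_z("top",pt,.101),at_z("side",ps,.101),tri(ray("top",pt),ray("side",ps)))
for n,p in dict(rl=(278,104),rr=(442,104),fl=(277,289),fr=(443,290)).items(): print("lid top",n,at_z("top",T(*p),.138))
for n,p in dict(l=(124,148),b=(252,86),r=(392,158),f=(266,232)).items(): print("lid side",n,at_z("side",S(*p),.138))
print("globe",at_z("top",T(622,274),.1),at_z("side",S(497,108),.1)); print("mug",at_z("top",T(650,455),.09))
s=robot.read_state();print(Ro.from_rotvec(s["orientation"]).as_matrix())
E
```

```text
paddle [ 0.4527 -0.0188  0.101 ] [ 0.4514 -0.0148  0.101 ] [ 0.4535 -0.0186  0.0981]
lid top rl [0.6869 0.1328 0.138 ]
lid top rr [ 0.6902 -0.0046  0.138 ]
lid top fl [0.53  0.128 0.138]
lid top fr [ 0.5322 -0.0076  0.138 ]
lid side l [0.6847 0.1356 0.138 ]
lid side b [0.6871 0.0007 0.138 ]
lid side r [0.528  0.0047 0.138 ]
lid side f [0.5243 0.1383 0.138 ]
globe [ 0.5554 -0.1619  0.1   ] [ 0.5606 -0.1642  0.1   ]
mug [ 0.4032 -0.1857  0.09  ]
[[ 0.9219  0.3874  0.    ]
 [ 0.3874 -0.9219 -0.0001]
 [ 0.      0.0001 -1.    ]]
```

Emit:
carry_out(rows=[[0.02, -0.02, 0, 0, 0, 1], [0.055, -0.055, 0, 0, 0, 3], [0.095, -0.095, 0, 0, 0, 5], [0.135, -0.135, 0, 0, 0, 7.5], [0.175, -0.175, 0, 0, 0, 10], [0.215, -0.215, 0, 0, 0, 12], [0.255, -0.255, 0, 0, 0, 14.5], [0.295, -0.295, 0, 0, 0, 17], [0.335, -0.335, 0, 0, 0, 19], [0.37, -0.372, 0, 0, 0, 21], [0.397, -0.399, 0, 0, 0, 22.3], [0.409, -0.411, 0, 0, 0, 22.8]], jaw=255, force=20)

```text
t: 2.4
tool_pos: [0.4507, -0.0137, 0.2188]
orientation: [-3.141, -0.003, -0.001]
force: [-0.4, 0.5, 1.3]
opening: 0.0006
gripper_force: 0.0
```

Emit:
carry_out(rows=[[0, 0, 0.02, 0, 0, 0], [0, 0, 0.045, 0, 0, 0], [0, 0, 0.07, 0, 0, 0], [0, 0, 0.085, 0, 0, 0], [0, 0, 0.09, 0, 0, 0], [0, 0, 0.09, 0, 0, 0]])

```text
t: 3.15
tool_pos: [0.4505, -0.0159, 0.129]
orientation: [3.142, -0.0, 0.001]
force: [0.4, 0.2, 0.2]
opening: 0.0006
gripper_force: 0.0
```

```bash
python3 - <<'E'
from h import *
import cv2
w=robot.read_camera("wrist");s=robot.read_camera("side")
m=robot.camera_model("wrist");st=robot.read_state();M=np.array(m["mount"])
T=np.eye(4);T[:3,:3]=Ro.from_rotvec(st["orientation"]).as_matrix();T[:3,3]=st["tool_pos"]
C=T@M
print(st["tool_pos"],np.round(C,3).tolist(),m["fx"],m["cx"],m["cy"])
X=np.linalg.inv(C)@np.array([*(st["tool_pos"]*[1,1,0]),1]+np.array([0,0,.101,0]));print("below TCP at z .101:",m["fx"]*X[0]/X[2]+m["cx"],m["fy"]*X[1]/X[2]+m["cy"])
for d in robot.outline_of("wrist","paddle")[:2]:
    ys,xs=np.where(d["pixels"]);print(d["conf"],d["pixel"],xs.min(),xs.max(),ys.min(),ys.max())
a=s[130:290,280:480];a=cv2.resize(a,(500,400),interpolation=2)
cv2.imwrite("pics/w1.png",cv2.cvtColor(np.hstack([cv2.resize(w,(640,400))[:, :],]),4)) 
cv2.imwrite("pics/s1.png",a[:,:,::-1])
E
```

```text
[ 0.45098984 -0.01593272  0.12965683] [[-0.0, -0.965, -0.262, 0.524], [-1.0, 0.0, -0.0, -0.016], [0.0, 0.262, -0.965, 0.296], [0.0, 0.0, 0.0, 1.0]] 280.7799184654729 322.53886076199194 198.89680675723437
below TCP at z .101: 322.67963619238907 225.1632836299182
0.84 [326.6, 188.6] 291 359 0 240
```

View pics/w1.png

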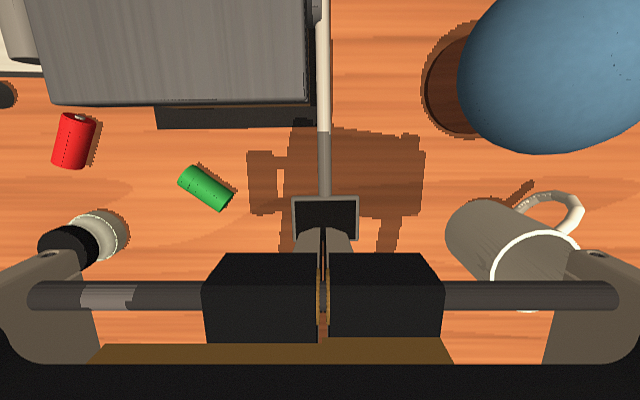

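View pics/s1.png

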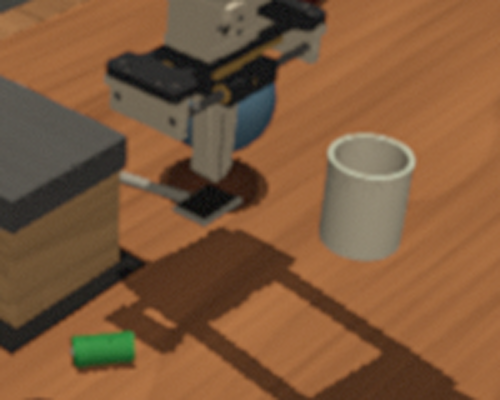

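The wrist view shows the paddle at columns 291–359, rows 196–240. Its centre is about 5 mm further ahead (+x) and 2 mm to the right of the TCP. I'll shift to match, then press in stages.

Emit:
carry_out(rows=[[0.003, 0.0015, 0.01, 0, 0, 0], [0.004, 0.0015, 0.02, 0, 0, 0], [0.004, 0.0015, 0.025, 0, 0, 0], [0.004, 0.0015, 0.029, 0, 0, 0], [0.004, 0.0015, 0.033, 0, 0, 0], [0.004, 0.0015, 0.037, 0, 0, 0], [0.004, 0.0015, 0.041, 0, 0, 0], [0.004, 0.0015, 0.045, 0, 0, 0], [0.004, 0.0015, 0.05, 0, 0, 0], [0.004, 0.0015, 0.055, 0, 0, 0], [0.004, 0.0015, 0.06, 0, 0, 0], [0.004, 0.0015, 0.065, 0, 0, 0]])

```text
t: 4.8
tool_pos: [0.4536, -0.0174, 0.0635]
orientation: [3.141, -0.0, -0.003]
force: [-3.9, -0.5, 4.3]
opening: 0.0005
gripper_force: 2.9
```

Emit:
carry_out(rows=[[0, 0, 0.004, 0, 0, 0], [0, 0, 0.008, 0, 0, 0], [0, 0, 0.011, 0, 0, 0], [0, 0, 0.012, 0, 0, 0], [0, 0, 0.012, 0, 0, 0]])

```text
t: 5.42
tool_pos: [0.4549, -0.0173, 0.0525]
orientation: [3.141, -0.0, 0.002]
force: [-5.2, -0.1, 11.2]
opening: 0.0008
gripper_force: 6.1
```

Emit:
carry_out(rows=[[0, 0, 0.001, 0, 0, 0], [0, 0, 0.001, 0, 0, 0], [0, 0, 0.001, 0, 0, 0], [0, 0, 0.001, 0, 0, 0]])

```text
t: 5.92
tool_pos: [0.455, -0.0174, 0.052]
orientation: [3.141, -0.0, 0.002]
force: [-8.2, 0.7, 16.3]
opening: 0.0004
gripper_force: 8.8
```

```bash
python3 - <<'E'
from h import *
import cv2
s=robot.read_camera("side");w=robot.read_camera("top");print(robot.read_state()["force"])
a=cv2.resize(s[130:310,190:430],(480,360),interpolation=2);b=cv2.resize(w[110:290,240:400],(320,360),interpolation=2)
cv2.imwrite("pics/p2.png",np.hstack([a,b])[:,:,::-1])
E
```

```text
[-7.3388377   1.36436395 16.81180873]
```

View pics/p2.png

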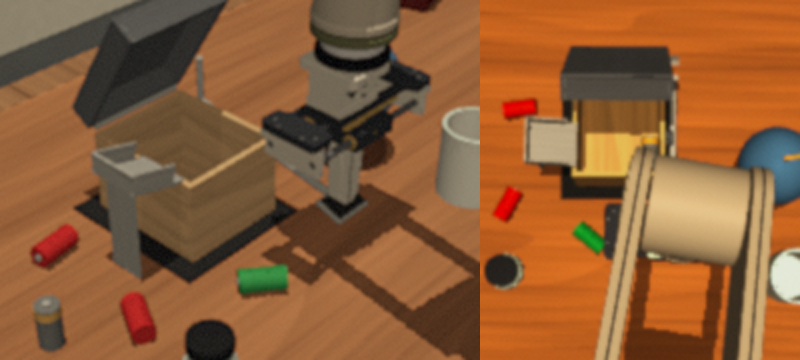

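The lid stands wide open, the chute is empty and the battery is in the box. Now I'll ease the lever back at about 20 mm/s.

Emit:
carry_out(rows=[[0, 0, 0, 0, 0, 0], [0, 0, 0, 0, 0, 0], [0, 0, 0, 0, 0, 0], [0, 0, -0.002, 0, 0, 0], [0, 0, -0.004, 0, 0, 0], [0, 0, -0.0065, 0, 0, 0], [0, 0, -0.009, 0, 0, 0], [0, 0, -0.0115, 0, 0, 0], [0, 0, -0.014, 0, 0, 0], [0, 0, -0.0165, 0, 0, 0], [0, 0, -0.019, 0, 0, 0], [0, 0, -0.0215, 0, 0, 0]])

```text
t: 7.52
tool_pos: [0.4535, -0.0173, 0.072]
orientation: [-3.142, 0.0, 0.003]
force: [-6.6, -1.0, 5.4]
opening: 0.0005
gripper_force: 3.3
```

Emit:
carry_out(rows=[[0, 0, -0.0025, 0, 0, 0], [0, 0, -0.005, 0, 0, 0], [0, 0, -0.0075, 0, 0, 0], [0, 0, -0.01, 0, 0, 0], [0, 0, -0.0125, 0, 0, 0], [0, 0, -0.015, 0, 0, 0], [0, 0, -0.0175, 0, 0, 0], [0, 0, -0.0195, 0, 0, 0], [0, 0, -0.021, 0, 0, 0]])

```text
t: 8.65
tool_pos: [0.4546, -0.0173, 0.0938]
orientation: [3.142, -0.0, 0.001]
force: [-3.7, 0.1, 8.1]
opening: 0.0005
gripper_force: 3.8
```

Next, about 1 mm per row, past z = 0.101.

Emit:
carry_out(rows=[[0, 0, -0.001, 0, 0, 0], [0, 0, -0.002, 0, 0, 0], [0, 0, -0.003, 0, 0, 0], [0, 0, -0.004, 0, 0, 0], [0, 0, -0.005, 0, 0, 0], [0, 0, -0.006, 0, 0, 0], [0, 0, -0.007, 0, 0, 0], [0, 0, -0.008, 0, 0, 0], [0, 0, -0.009, 0, 0, 0], [0, 0, -0.01, 0, 0, 0], [0, 0, -0.011, 0, 0, 0], [0, 0, -0.012, 0, 0, 0]])

```text
t: 10.15
tool_pos: [0.4543, -0.0173, 0.1052]
orientation: [-3.142, 0.0, 0.0]
force: [-0.1, -0.3, 0.1]
opening: 0.0001
gripper_force: 0.0
```

Emit:
carry_out(rows=[[0, 0, -0.003, 0, 0, 0], [0, 0, -0.01, 0, 0, 0], [0, 0, -0.025, 0, 0, 0], [0, 0, -0.045, 0, 0, 0], [0, 0, -0.065, 0, 0, 0], [0, 0, -0.08, 0, 0, 0], [0, 0, -0.09, 0, 0, 0], [0, 0, -0.09, 0, 0, 0]])

```text
t: 11.15
tool_pos: [0.4548, -0.0174, 0.196]
orientation: [3.141, -0.0, 0.002]
force: [-0.4, -0.6, -0.4]
opening: 0.0005
gripper_force: 0.0
```

```bash
python3 - <<'E'
from h import *
import cv2
s=robot.read_camera("side");print(robot.read_state()["force"],robot.read_state()["t"])
cv2.imwrite("pics/p3.png",cv2.resize(s[130:340,190:460],(675,525),interpolation=2)[:,:,::-1])
E
```

```text
[-0.22368646 -0.19177443 -0.90698374] 11.2
```

View pics/p3.png

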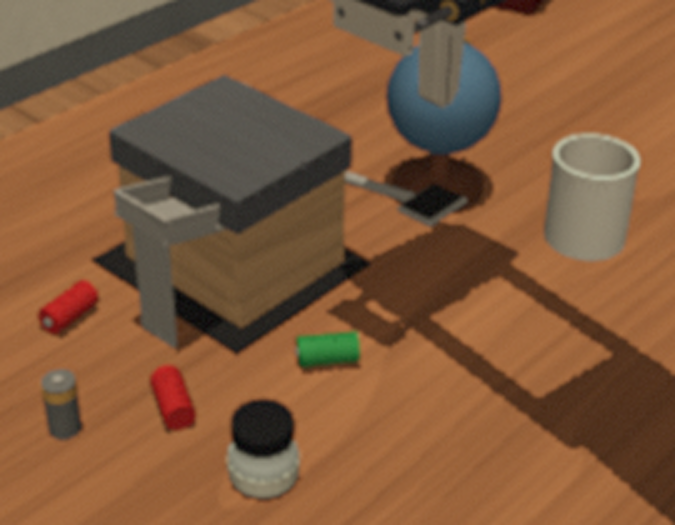

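The lid is shut, the lever is up, the chute is empty and the arm is clear of everything.

```bash
python3 -c "
from plant import robot
print(robot.close_job())"
```

```text
the job is handed in; nothing more can be done
None
```

I pressed the lever fully down, the battery rolled into the box, and I eased the lid shut without a slam. The job is handed in; no verdict came back.

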